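# Hold a stone sample cell in the light path of a checker

## Task

The jar of slurry stands in the light path of the light checker: without lifting or tipping it, slide it along the checker's deck from the white ring to the blue ring, centre it there and let go of it. Then take the orange-capped sample cell out of the wooden rack by its two white frosted faces only, never touching its green glass windows with the fingers, and hold it upright and still in the light path about midway between lamp and photocell, its windows squarely facing them, the light passing through the middle of the windows, the cell touching nothing but the fingers. Finish while holding it there; leave the blue-capped cell and the turned wooden chuck beside the rack where they are.

Things in the scene. Friction and masses are not known exactly. Their poses are not given: they have to be found in the camera images.
- checker: light checker, fixed: flat grey box 176 x 220 mm whose top, the deck, is 30 mm above the table; origin under its centre. Light runs along its x axis from the aluminium lamp (+x end) to the black photocell (-x end), both at its y = -60 mm, 40 mm wide, tops 106 mm above the table, a clear gap of 100 mm between their faces. Its y axis points from the white to the blue ring
- light_path (a point): the middle of the light path, half-way between lamp and photocell, 55 mm above the deck (85 mm above the table); axes as the checker's, so x is the direction of the light. A yellow line on the deck runs below it
- white_ring (a point): centre of the white painted ring (86 mm across, flat) on the deck, straight below the light path; deck height
- blue_ring (a point): centre of the blue painted ring (86 mm across, flat) on the deck, 120 mm along the checker's +y from the white ring; deck height. The deck is smooth between the rings
- slurry_jar: the jar of the next entry as a body; origin at the centre of its underside
- jar_center (a point): centre, half-way up, of the closed glass jar of grey slurry: 68 mm across, 92 mm high (round body to 76 mm, above that the fixed lid, 62 mm across), about 0.26 kg, loose, upright on the white ring at the start; z up
- cell_rack: wooden rack, fixed: 64 x 136 mm, 26 mm high, with two pockets 18 mm deep and 34 mm square, 36 mm either side of its centre along its y axis; origin under its centre. Either pocket may hold either cell
- orange_cell: the cell of the next entry as a body; origin at the centre of its underside, axes as in the next entry. Loose, about 0.09 kg, upright in a rack pocket, underside 8 mm above the table. In the rack its y axis (across the frosted faces) lies along the rack's x axis within 3 degrees
- orange_cell_center (a point): centre, half-way up, of the orange-capped sample cell, 80 mm high (cap: top 6 mm). Two dark green glass windows look along its x axis: 27 mm over both, 21 mm wide, 8 to 72 mm above the underside, their middle level with this point. White frosted faces look along its y axis: 30 mm apart, 25 mm wide, 0 to 74 mm above the underside. z up; end for end makes no difference
- blue_cell_center (a point): centre, half-way up, of the other cell, the same but with a blue cap, in the other pocket, 72 mm away; leave alone
- wood_chuck_1: bystander: turned wooden chuck with a steel stub, 68 mm across, 80 mm high; origin under its centre
Mind the look-alikes: they are no part of the job. Leave any yellow look-alike of the orange_cell alone.

How it is judged (in metres and radians):
On the way, in this order (a step that is already met when the one before it is completed fails the run):
1. the jar stands centred on the blue ring, let go, and the orange-capped cell is still in the rack (horizontal distance between jar_center and blue_ring below 0.015 m and angle between jar_center's own z axis and vertical below 0.06 rad and z of jar_center in the frame of blue_ring below 0.051 m and contact force between the fingers and slurry_jar below 0.1 N and distance of orange_cell_center from where it was at the start of the episode below 0.02 m), for 0.2 s.
2. the orange-capped cell is gripped by its frosted faces and lifted clear of the rack (contact force between the fingers and orange_cell_c0 above 0.8 N and contact force between the fingers and orange_cell_c1 above 0.8 N and contact force between orange_cell and cell_rack below 0.05 N and z of orange_cell_center in the frame of cell_rack above 0.07 m), for 0.1 s.
At the end, for the whole second after the job is handed in: The fingers hold the orange cell by both frosted faces, clear of the checker, still, upright (7 deg), windows square to the light (8.5 deg), its centre off the light path by under 7 mm sideways, 10 mm in height, 25 mm along; the jar stands released within 15 mm of the blue ring's centre (horizontal distance between jar_center and blue_ring below 0.015 m and angle between jar_center's own z axis and vertical below 0.06 rad and z of jar_center in the frame of blue_ring below 0.051 m and contact force between the fingers and slurry_jar below 0.1 N and contact force between the fingers and orange_cell_c0 above 0.8 N and contact force between the fingers and orange_cell_c1 above 0.8 N and y of orange_cell_center in the frame of light_path between -0.007 and 0.007 m and z of orange_cell_center in the frame of light_path between -0.01 and 0.01 m and x of orange_cell_center in the frame of light_path between -0.025 and 0.025 m and angle between the x axis of orange_cell_center and the x axis of light_path, either way round below 0.15 rad and angle between orange_cell_center's own z axis and vertical below 0.12 rad and contact force between orange_cell and checker below 0.05 N and linear speed of orange_cell below 0.03 m/s and angular speed of orange_cell below 0.3 rad/s); the arm keeps its last pose, push and grip.
It fails at once if the jar is lifted off the deck by more than 8 mm (z of jar_center in the frame of blue_ring above 0.054 m).
It fails at once if the jar is tipped by more than 11 degrees (angle between jar_center's own z axis and vertical above 0.2 rad).
It fails at once if a finger touches a glass window of the orange-capped cell (contact force between the fingers and orange_cell_c2 above 0.3 N or contact force between the fingers and orange_cell_c3 above 0.3 N).
It fails at once if the blue-capped cell or the tall wooden chuck is moved by more than 20 mm (distance of any of blue_cell_center, wood_chuck_1 from where it was at the start of the episode above 0.02 m).
It also fails if it takes over 61 s, if anything falls off the work surface, if the arm or the gripper's body presses on something with over 40 N, if the wrist force passes 120 N, or if a joint passes its speed limit or range.

## Robot

A 6-joint arm with a two-finger parallel gripper is mounted at the origin on the work surface; the furniture and walls round the work are solid. World frame = base frame: x ahead of the robot, y to its left, z up, the work surface at z = 0. Lengths are in mm, angles in degrees, forces in N, time in s.
With the tool pointing down it reaches from about 300 to 850 mm from the base axis. Payload 4.2 kg.
Tool frame: the origin (TCP) lies on the mounting face of the last link; the fingertips stand 191 mm ahead of it and the grasp point (between the pads) lies 172 mm ahead of it; z points along the fingers, y is the direction in which the jaws open and shut (so a half turn about z gives the same grasp; the last joint's range is limited). The gripper opens to 91 mm and grips with 3 to 60 N. Pads are 32 mm wide; open, the fingers measure 118 mm over their backs; the gripper's body (76 mm by 178 mm) begins 60 mm behind the grasp point.
Start: joints at [-72.365, 18.312, 89.639, -0, 72.044, -1.146], TCP at [185.126, -544.382, 404.776] pointing down, gripper open.
Joint ranges: [-177.97, 177.97], [-48.28, 115.42], [12.27, 149.76], [-77.06, 257.06], [2.81, 150.46], [-146.56, 146.56]. Speed limits (degrees/s): [147.25, 147.25, 180, 180, 180, 180].

## Interface

Orientations are given as [roll, pitch, yaw] about the fixed x, y, z axes, in that order (R = Rz(yaw) Ry(pitch) Rx(roll)).
In Python, from workcell import env gives the robot as it stands.
- The arm moves only by the shell command python3 -m handwheel 'ROWS' [FORCE]. ROWS is JSON, a list of rows, each an object with "gripper": the opening in per cent of the stroke, from 0 (shut) to 100 (fully open); "travel": the shift along the tool's x, y, z in m, a list of three; "twist": the turn about the tool's z in rad. In form: [{"gripper": gripper, "travel": [x, y, z], "twist": twist}, ...]. A call has 1 to 5 rows; each row shifts and turns the commanded pose from where the row before left it, along the tool's axes as they then stand; what a row does not reach is not made up. A row lasts 1/12 s, in which the tool goes at most 41.7 mm and 7.16 degrees, less where a joint would pass 70% of its speed; a pose out of reach is approached as far as the arm can. A call with a gripper value outside its range is refused whole. The fingers move at their own pace and stop on an object; FORCE is the grip in N (left out, the last holds). Time passes only in rows, so rows that do not move let the fingers close. It gives the time, the measured TCP pose, the force and the opening at its end, in the units of the state.
- env.state(): the state, without advancing time (a new reading comes with each control period).
- env.grab_frame(name): name is "side" or "top"; returns a dict with "frame" (384x512x3 uint8, red, green, blue), "intrinsics" (3x3 intrinsics, pixels), "extrinsics" (4x4, takes a point from camera to world coordinates). Camera axes: x right, y down, z forward; pixel columns grow to the right and rows downward; lengths in mm; the calibration is good to about 2 mm. A picture is of the moment at which its call begins. There is no depth.
- env.job_done(): hands the job in, once; it reports no verdict.
Trained networks look in the newest picture that a camera, given by its name, has taken for a name from the list of things; names that differ only in an ending like _2 or _b are one class to them, and where a whole thing is asked for, a point or a joint stands for the part that bears it (a point fixed in the world has none). Each returns a list of dicts, best first, with "confidence" (0 to 1); they miss things now and then, are a little off and sometimes report something else, mostly with a low value. They report only what shows in the picture. A call takes as long as a camera call. They do not tell look-alikes from the thing itself.
- env.trace(camera, thing): "pixels" (384x512 bool, what is visible of it) and "uv" ([column, row] in pixels, amid what is visible of it).
- env.pinpoint(camera, thing): "uv" ([column, row] in pixels: a listed point, or the origin of a listed thing).
The state is a dict: "time_s": time; "qpos": joint angles; "qvel": joint speeds; "effort": joint torques, N m; "ee_pos": TCP position; "ee_rot": TCP orientation; "force": force on the tool from outside, world axes, zero at the start; "torque": the same for the moment, N m; "gripper_width": finger opening in mm.
Only numpy, scipy, OpenCV 4.12 (cv2) and the standard library are available. Lean on these libraries where they do the work, as an engineer would, in place of code of your own. Each camera call takes 0.05 s, during which the arm holds its last target. There are 200 camera calls.

## Working session

There is one attempt and no reset: what is moved stays moved. The work goes in short steps, Python scripts to look and compute and a shell command to move; the robot and the scene stay as the last step left them, time stands still between calls to the robot, and variables do not carry over. Pictures are saved under pics/ and viewed, about 8 in all and at most 12, crops included, and the job is handed in when it is done.

```bash
mkdir -p pics; cat > h.py <<'E'
import numpy as np, cv2
from workcell import env
def cam(n):
    f=env.grab_frame(n); return f['frame'],np.array(f['intrinsics']),np.array(f['extrinsics'])
def ray(K,E,uv):
    d=E[:3,:3]@np.linalg.inv(K)@np.array([uv[0],uv[1],1.]); return E[:3,3],d
def at_z(K,E,uv,z):
    o,d=ray(K,E,uv); return o+d*(z-o[2])/d[2]
def proj(K,E,p):
    q=E[:3,:3].T@(np.array(p)-E[:3,3]); q=K@q; return q[:2]/q[2]
E
python3 - <<'E'
from h import *
s=env.state(); print({k:np.round(v,2) for k,v in s.items()})
ims=[]
for n in ['top','side']:
    f,K,E=cam(n); cv2.imwrite(f'pics/{n}0.png',f[:,:,::-1]); print(n,K.round(1).tolist(),E.round(3).tolist())
    for t in ['checker','light_path','white_ring','blue_ring','jar_center','slurry_jar','cell_rack','orange_cell','orange_cell_center','blue_cell_center','wood_chuck_1']:
        print(t,[(np.round(r['uv'],1).tolist(),round(r['confidence'],2)) for r in env.pinpoint(n,t)][:4])
E
```

```text
{'time_s': np.float64(0.0), 'qpos': array([-72.36,  18.35,  89.71,  -0.  ,  72.04,  -1.15]), 'qvel': array([ 0.07, -0.05, -0.04, -0.1 ,  0.07,  0.02]), 'effort': array([ -0.  , -41.25, -23.2 ,   0.07,   0.05,  -0.  ]), 'ee_pos': array([ 185.08, -544.22,  403.9 ]), 'ee_rot': array([-179.9 ,   -0.  ,   18.78]), 'force': array([ 0.14, -0.07, -0.55]), 'torque': array([-0.02,  0.01, -0.07]), 'gripper_width': np.float64(90.86)}
top [[358.0, 0.0, 253.2], [0.0, 358.0, 189.4], [0.0, 0.0, 1.0]] [[0.0, -0.992, 0.126, 289.934], [-0.999, -0.004, -0.035, 88.823], [0.035, -0.126, -0.991, 933.676], [0.0, 0.0, 0.0, 1.0]]
checker [([325.7, 180.1], 0.61)]
light_path [([361.4, 180.8], 0.74)]
white_ring [([349.3, 184.8], 0.69)]
blue_ring [([307.6, 172.8], 0.88)]
jar_center [([357.7, 185.2], 0.78)]
slurry_jar [([354.0, 184.0], 0.63), ([181.9, 189.1], 0.4)]
cell_rack [([353.6, 185.5], 0.73), ([203.1, 188.6], 0.59)]
orange_cell [([212.6, 191.1], 0.67), ([248.9, 184.4], 0.54), ([208.1, 184.8], 0.25)]
orange_cell_center [([253.2, 177.1], 0.63), ([210.4, 185.0], 0.55)]
blue_cell_center [([183.1, 186.5], 0.71)]
[... 151 characters left out ...]
2, -0.818, 933.052], [0.019, -0.841, -0.541, 669.006], [0.0, 0.0, 0.0, 1.0]]
checker [([263.9, 176.5], 0.93), ([231.7, 252.7], 0.44)]
light_path [([274.4, 136.3], 0.68)]
white_ring [([271.2, 157.0], 0.56)]
blue_ring [([254.5, 179.1], 0.63), ([238.3, 258.9], 0.35)]
jar_center [([275.9, 143.7], 0.71)]
slurry_jar [([275.3, 157.2], 0.85), ([270.6, 154.5], 0.49)]
cell_rack [([235.1, 258.1], 0.68), ([254.9, 178.2], 0.23)]
orange_cell [([237.5, 248.7], 0.88), ([241.8, 221.2], 0.59), ([255.1, 177.6], 0.56), ([275.5, 145.0], 0.35)]
orange_cell_center [([235.2, 234.5], 0.87), ([241.9, 205.7], 0.62)]
blue_cell_center [([230.2, 252.3], 0.87)]
wood_chuck_1 [([260.6, 300.9], 0.76), ([265.1, 174.9], 0.72)]
```

```bash
python3 - <<'E'
import cv2,numpy as np
t=cv2.imread('pics/top0.png')[110:270,130:400]; s=cv2.imread('pics/side0.png')[80:330,150:400]
cv2.imwrite('pics/t1.png',cv2.resize(t,None,fx=2.9,fy=2.9,interpolation=2)); cv2.imwrite('pics/s1.png',cv2.resize(s,None,fx=2.4,fy=2.4,interpolation=2))
E
```

```text
(no output)
```

View pics/t1.png

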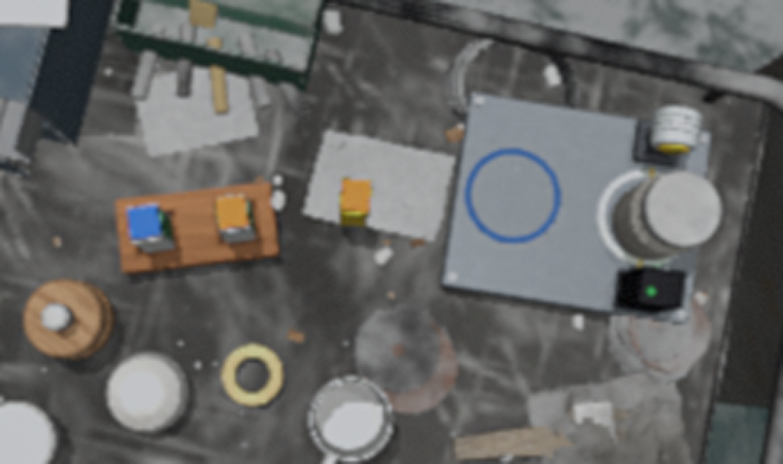

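View pics/s1.png

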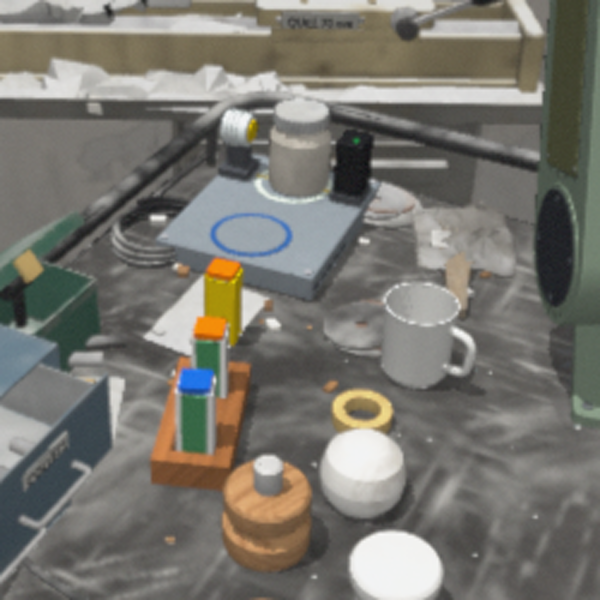

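Candidates for the orange-capped cell in the top view are:
- the orange cap in the rack at about (210,183), with green windows
- the yellow look-alike with an orange cap on the paper at about (252,178)
- the blue-capped cell at about (180,187)

I choose the one in the rack at (210,183). Next I measure from colour masks and geometry.

```bash
cat > meas.py <<'E'
from h import *
from scipy.optimize import least_squares
def load(n):
    f,K,E=cam(n); return cv2.cvtColor(f,cv2.COLOR_RGB2BGR),K,E
def blobs(im,lo,hi,amin=15):
    m=cv2.inRange(cv2.cvtColor(im,cv2.COLOR_BGR2HSV),lo,hi); n,l,s,c=cv2.connectedComponentsWithStats(m)
    return [(i,s[i,4],c[i]) for i in range(1,n) if s[i,4]>=amin],l
def fit_plane(K,E,mask,z):
    ys,xs=np.nonzero(mask); return np.array([at_z(K,E,(x,y),z)[:2] for x,y in zip(xs,ys)],np.float32)
E
python3 - <<'E'
from meas import *
im,K,E=load('top')
for nm,lo,hi in [('orange',(5,150,120),(18,255,255)),('blue',(105,120,70),(125,255,255))]:
    b,l=blobs(im,lo,hi,12)
    for i,a,c in b:
        if 150<c[0]<400 and 130<c[1]<260:
            z=86
            P=fit_plane(K,E,l==i,30 if c[0]>280 else 88); r=cv2.minAreaRect(P)
            print(nm,a,c.round(1),'world mean',P.mean(0).round(1),'rect',np.round(r[0],1),np.round(r[1],1),round(r[2],1))
for n in ['checker','cell_rack','jar_center','orange_cell']:
    for r in env.trace('top',n)[:3]:
        m=np.array(r['pixels']); z={'checker':30,'cell_rack':26,'jar_center':122,'orange_cell':88}[n]
        P=fit_plane(K,E,m,z); q=cv2.minAreaRect(P); print(n,round(r['confidence'],2),m.sum(),np.round(q[0],1),np.round(q[1],1),round(q[2],1))
# deck corners, from crop
C=np.array([[472,95],[443,287],[687,320],[710,132]])/2.9+[130,110]
for c in C: print('corner',at_z(K,E,c,30).round(1))
cr=np.vstack([[118,200],[270,182],[278,255],[123,273]])/2.9+[130,110]
for c in cr: print('rack corner',at_z(K,E,c,26).round(1))
print('jar lid',at_z(K,E,np.array([682,209])/2.9+[130,110],122).round(1))
cv2.imwrite('pics/t2.png',cv2.resize(im[145:235,165:385],None,fx=3.6,fy=3.6,interpolation=cv2.INTER_CUBIC))
cv2.imwrite('pics/t2b.png',cv2.resize(im[165:215,165:225],None,fx=10,fy=10,interpolation=cv2.INTER_CUBIC))
E
```

```text
orange 80 [252.4 177.1] world mean [426.7  61.2] rect [427.  62.] [19.2 24.2] 89.9
orange 84 [209.6 183. ] world mean [412.1 162.9] rect [412.1 162.8] [23.2 21.7] 16.6
blue 131 [306.6 177.4] world mean [436.3 -80.1] rect [436.3 -80. ] [80.2 80.9] 89.2
blue 96 [179.5 186.3] world mean [403.7 233.8] rect [404.  233.4] [23.  23.8] 8.6
checker 0.93 5130 [ 434.8 -138.4] [222.4 194.2] 81.4
checker 0.28 206 [406.9 237.7] [41.4 35.4] 10.9
cell_rack 0.93 981 [407.1 198.1] [ 66.7 136.5] 7.0
jar_center 0.66 890 [ 407. -185.] [63.7 91.3] 20.4
orange_cell 0.75 175 [422.2  60.8] [26.3 38.7] 89.9
orange_cell 0.64 152 [408.6 159.9] [36.7 25.3] 10.3
corner [527.1 -45.7  30. ]
corner [354.8 -17.9  30. ]
corner [ 326.4 -232.6   30. ]
corner [ 495.  -260.3   30. ]
rack corner [430.8 267.2  26. ]
rack corner [447.7 134.2  26. ]
rack corner [382.8 126.5  26. ]
rack corner [366.6 261.   26. ]
jar lid [ 411.1 -199.4  122. ]
```

View pics/t2b.png

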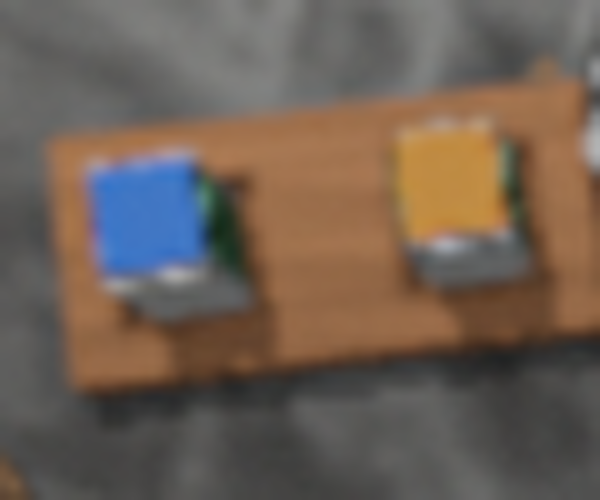

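The close crop confirms the choice. The cap at (210,183) is orange, with dark green windows towards ±y and frosted faces towards ±x. Now I cross-check with the side camera.

```bash
python3 - <<'E'
from meas import *
im,K,E=load('side')
for nm,lo,hi in [('orange',(3,150,120),(18,255,255)),('blue',(105,120,70),(125,255,255))]:
    b,l=blobs(im,lo,hi,12)
    for i,a,c in b:
        z=30 if a>90 and c[1]<190 else 88
        P=fit_plane(K,E,l==i,z); r=cv2.minAreaRect(P); print(nm,a,c.round(1),z,np.round(r[0],1),np.round(r[1],1),round(r[2],1))
print('lid',at_z(K,E,np.array([302,113])/2.4+[150,80],122).round(1))
for c in [(302,195)]: print('jar base front',at_z(K,E,np.array(c)/2.4+[150,80],30).round(1))
for p in [(418,-198.5,85),(418,-198.5,30)]: print('proj',proj(K,E,p))
for r in env.trace('side','jar_center')[:2]:
    m=np.array(r['pixels']);ys,xs=np.nonzero(m); print(round(r['confidence'],2),xs.min(),xs.max(),ys.min(),ys.max())
    xm=[(np.nonzero(m[y])[0].min()+np.nonzero(m[y])[0].max())/2 for y in range(ys.min()+3,ys.max()-3,5)];print(np.round(xm,1))
for z in (122,76,30): print('jar proj (411..418)',proj(K,E,(411,-199,z)).round(1),proj(K,E,(418,-199,z)).round(1))
E
```

```text
orange 14 [266.3  10.5] 88 [  749.8 -1573.1] [15.3 65.9] 13.1
orange 91 [242.5 191.7] 88 [425.   78.1] [29.9 26.6] 81.0
orange 109 [237.  216.3] 88 [411.6 168.9] [25.1 31.7] 4.1
orange 172 [246.7 246.8] 88 [369.9 253.2] [17.6 89.2] 7.2
orange 283 [227.4 266.7] 88 [383.8 296.3] [56.1 79. ] 7.1
blue 33 [241.8 179. ] 88 [439.   25.5] [20.9 63. ] 31.6
blue 25 [268.2 178. ] 88 [384.5   7.8] [12.  52.9] 8.1
blue 127 [231.1 238.4] 88 [402.9 239.7] [26.3 27.1] 15.6
lid [ 408.6 -188.1  122. ]
jar base front [ 401.3 -173.3   30. ]
proj [272.54936554 137.70771278]
proj [271.72291589 155.95366413]
0.63 262 287 120 161
[275.  275.5 274.5 274.5 274.5 274.5 274. ]
jar proj (411..418) [275.8 125.2] [273.2 124.9]
jar proj (411..418) [275. 141.] [272.5 140.7]
jar proj (411..418) [274.3 156.2] [271.8 155.9]
```

```bash
python3 - <<'E'
from h import *
a=cv2.imread('pics/top0.png');b=cv2.imread('pics/side0.png')
cv2.imwrite('pics/both.png',np.hstack([cv2.resize(a,(400,300)),cv2.resize(b,(400,300))]))
for n in ['side','top']:
    f,K,E=cam(n)
    print(n,proj(K,E,(0,0,0)).round(),proj(K,E,(0,0,400)).round(),proj(K,E,(185,-544,213)).round())
E
```

```text
side [435. 235.] [484.  58.] [375.  59.]
top [276. 352.] [304. 446.] [554. 287.]
```

View pics/both.png

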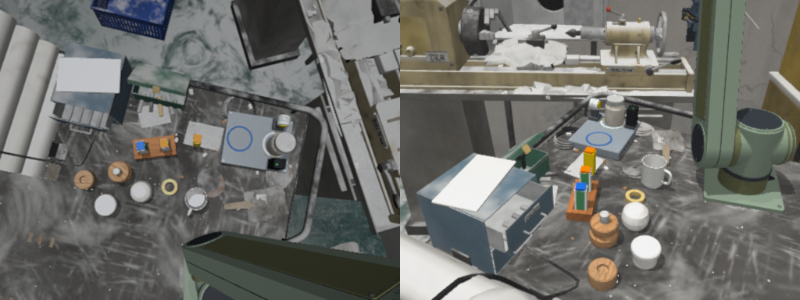

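```bash
G='unused'; python3 -m handwheel '[{"gripper":100,"travel":[0.027,-0.021,0],"twist":0},{"gripper":100,"travel":[0.027,-0.021,0],"twist":0},{"gripper":100,"travel":[0.027,-0.021,0],"twist":0},{"gripper":100,"travel":[0.027,-0.021,0],"twist":0},{"gripper":100,"travel":[0.027,-0.021,0],"twist":0}]' 8
```

```text
time_s: 2.07
ee_pos: [279.6, -400.1, 404.8]
ee_rot: [180.0, -0.0, 18.7]
force: [0.4, 0.5, 0.2]
gripper_width: 91.0
```

```bash
python3 -m handwheel '[{"gripper":100,"travel":[0.031,-0.024,0],"twist":0},{"gripper":100,"travel":[0.031,-0.024,0],"twist":0},{"gripper":100,"travel":[0.031,-0.024,0],"twist":0},{"gripper":100,"travel":[0.031,-0.024,0],"twist":0},{"gripper":100,"travel":[0.031,-0.024,0],"twist":0}]'; python3 -m handwheel '[{"gripper":100,"travel":[0.035,-0.028,0],"twist":0},{"gripper":100,"travel":[0,0,0],"twist":0.12},{"gripper":100,"travel":[0,0,0],"twist":0.12},{"gripper":100,"travel":[0,0,0],"twist":0.12},{"gripper":100,"travel":[0,0,0],"twist":0.117}]'; python3 -m handwheel '[{"gripper":100,"travel":[0,0,0.02],"twist":0},{"gripper":100,"travel":[0,0,0.02],"twist":0},{"gripper":100,"travel":[0,0,0],"twist":0}]'
```

```text
time_s: 2.48
ee_pos: [387.8, -236.3, 405.0]
ee_rot: [180.0, -0.0, 18.8]
force: [-0.6, -0.7, 0.1]
gripper_width: 91.4
time_s: 2.9
ee_pos: [409.9, -202.3, 404.8]
ee_rot: [180.0, -0.0, -8.8]
force: [-0.1, -0.2, 0.1]
gripper_width: 91.6
time_s: 3.15
ee_pos: [408.6, -202.3, 361.8]
ee_rot: [-179.9, 0.4, -8.5]
force: [-0.4, 0.0, -0.4]
gripper_width: 91.1
```

```bash
python3 -m handwheel '[{"gripper":100,"travel":[0.002,-0.003,0.02],"twist":0},{"gripper":100,"travel":[0,0,0.013],"twist":0},{"gripper":100,"travel":[0,0,0],"twist":0}]'; python3 - <<'E'
from h import *
a,Ka,Ea=cam('top');b,K,E=cam('side')
s=env.state();print(np.round(s['ee_pos'],1),np.round(s['ee_rot'],1))
for n,k,e in (('top',Ka,Ea),('side',K,E)):
    for r in env.pinpoint(n,'jar_center')[:2]: print(n,r['confidence'],np.round(r['uv'],1),at_z(k,e,r['uv'],76).round(1))
cv2.imwrite('pics/j1.png',np.hstack([cv2.resize(a[100:260,260:430],(510,480),interpolation=2),cv2.resize(b[80:220,230:330],(343,480),interpolation=2)[:,:290]])[:,:,::-1])
E
```

```text
time_s: 3.4
ee_pos: [411.6, -199.9, 330.4]
ee_rot: [-179.9, 0.2, -8.5]
force: [-0.4, 0.4, -0.1]
gripper_width: 91.1
[ 412.3 -200.4  332.4] [180.   -0.   -8.6]
top 0.85 [359.4 183.9] [ 413.4 -201.2   76. ]
side 0.61 [275.5 142.9] [ 407.6 -188.8   76. ]
```

View pics/j1.png

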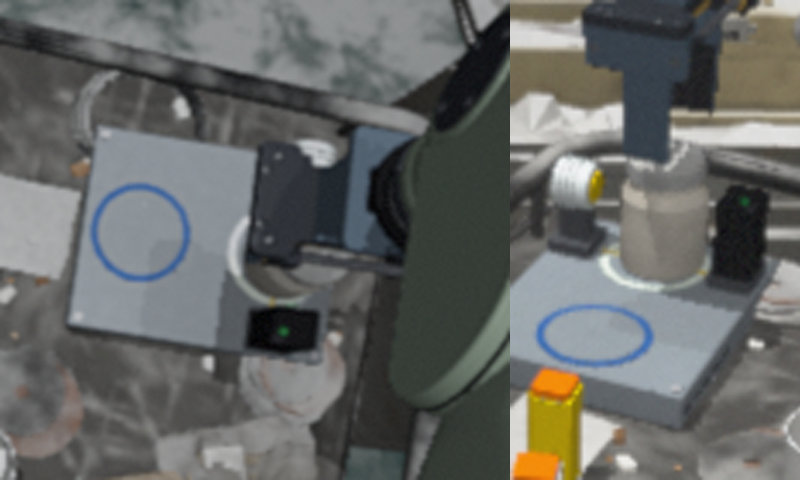

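```bash
python3 -m handwheel '[{"gripper":100,"travel":[0,-0.002,0.01],"twist":0},{"gripper":100,"travel":[0,0,0.01],"twist":0},{"gripper":100,"travel":[0,0,0.005],"twist":0},{"gripper":100,"travel":[0,0,0.005],"twist":0},{"gripper":100,"travel":[0,0,0.005],"twist":0}]';python3 -m handwheel '[{"gripper":100,"travel":[0,0,0.005],"twist":0},{"gripper":100,"travel":[0,0,0.005],"twist":0},{"gripper":100,"travel":[0,0,0],"twist":0}]'
```

```text
time_s: 4.02
ee_pos: [412.6, -198.4, 297.1]
ee_rot: [180.0, -0.1, -8.6]
force: [0.1, -0.9, 0.3]
gripper_width: 91.2
time_s: 4.27
ee_pos: [412.2, -198.1, 285.9]
ee_rot: [-180.0, 0.1, -8.6]
force: [-0.0, 0.5, -0.4]
gripper_width: 91.4
```

```bash
python3 - <<'E'
from h import *
b,K,E=cam('side'); s=env.state();print(np.round(s['ee_pos'],1),np.round(s['force'],1))
cv2.imwrite('pics/j2.png',cv2.resize(b[80:200,220:340],(600,600),interpolation=2)[:,:,::-1])
E
```

```text
[ 412.3 -198.2  286.3] [-0.4  0.7  1. ]
```

View pics/j2.png

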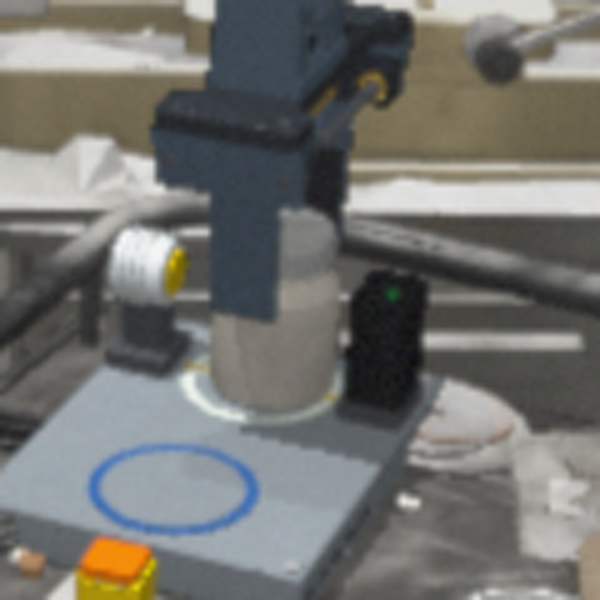

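```bash
python3 - <<'E'
from h import *
b,K,E=cam('side'); s=env.state(); c=np.array(s['ee_pos']); y=np.radians(-8.6)
ux=np.array([np.cos(y),np.sin(y),0]); uy=np.array([-np.sin(y),np.cos(y),0])
for d in (45.5,59):
    for w in (-16,16): print(d,w,proj(K,E,c+ux*w+uy*d-[0,0,191]).round(1))
for x in (411,415,418): print(x,proj(K,E,(x,-198,60)).round(1))
E
```

```text
45.5 -16 [274.3 142.9]
45.5 16 [262.6 140.4]
59 -16 [272.4 145.1]
59 16 [260.7 142.6]
411 [274.7 146.5]
415 [273.2 146.3]
418 [272.1 146.2]
```

```bash
python3 -m handwheel '[{"gripper":100,"travel":[0.002,0,0.01],"twist":0},{"gripper":100,"travel":[0,0,0.01],"twist":0},{"gripper":100,"travel":[0,0,0.01],"twist":0},{"gripper":100,"travel":[0,0,0.008],"twist":0},{"gripper":100,"travel":[0,0,0],"twist":0}]' 6;python3 -m handwheel '[{"gripper":85,"travel":[0,0,0],"twist":0},{"gripper":80,"travel":[0,0,0],"twist":0},{"gripper":78,"travel":[0,0,0],"twist":0},{"gripper":76,"travel":[0,0,0],"twist":0},{"gripper":74,"travel":[0,0,0],"twist":0}]' 6;python3 -m handwheel '[{"gripper":70,"travel":[0,0,0],"twist":0},{"gripper":66,"travel":[0,0,0],"twist":0},{"gripper":60,"travel":[0,0,0],"twist":0},{"gripper":60,"travel":[0,0,0],"twist":0},{"gripper":60,"travel":[0,0,0],"twist":0}]' 6
```

```text
time_s: 4.78
ee_pos: [413.9, -198.3, 247.1]
ee_rot: [-179.9, 0.2, -8.5]
force: [-0.1, 0.2, 0.2]
gripper_width: 91.4
time_s: 5.2
ee_pos: [414.5, -198.6, 249.2]
ee_rot: [180.0, -0.1, -8.5]
force: [0.3, 0.0, 0.7]
gripper_width: 67.9
time_s: 5.62
ee_pos: [414.5, -198.7, 249.1]
ee_rot: [180.0, -0.0, -8.5]
force: [-1.5, -0.8, 5.2]
gripper_width: 66.9
```

```bash
python3 -m handwheel '[{"gripper":60,"travel":[0,-0.004,0],"twist":0},{"gripper":60,"travel":[0,-0.006,0],"twist":0},{"gripper":60,"travel":[0,-0.008,0],"twist":0},{"gripper":60,"travel":[0,-0.008,0],"twist":0},{"gripper":60,"travel":[0,-0.004,0],"twist":0}]'; python3 -c "
from h import *
print(env.state()['force'].__repr__(), env.state()['torque'].__repr__()); b,K,E=cam('side'); cv2.imwrite('pics/j3.png',cv2.resize(b[80:200,220:340],(480,480),interpolation=2)[:,:,::-1])"
```

```text
time_s: 6.03
ee_pos: [419.2, -168.0, 249.1]
ee_rot: [180.0, -0.1, -8.5]
force: [-0.6, -4.3, 5.3]
gripper_width: 67.2
array([-0.55160769, -4.26313192,  5.34160378]) array([-0.64784149,  0.12837275, -0.01738465])
```

View pics/j3.png

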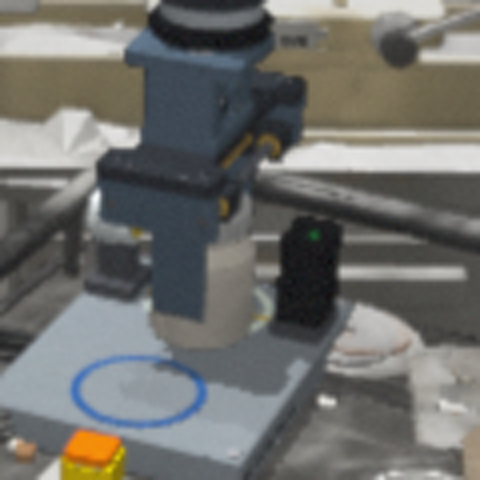

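```bash
python3 -m handwheel '[{"gripper":60,"travel":[0,-0.006,0],"twist":0},{"gripper":60,"travel":[0.001,-0.01,0],"twist":0},{"gripper":60,"travel":[0.001,-0.012,0],"twist":0},{"gripper":60,"travel":[0.001,-0.012,0],"twist":0},{"gripper":60,"travel":[0,-0.01,0],"twist":0}]'; python3 -m handwheel '[{"gripper":60,"travel":[0.001,-0.012,0],"twist":0},{"gripper":60,"travel":[0,-0.012,0],"twist":0},{"gripper":60,"travel":[0,-0.01,0],"twist":0},{"gripper":60,"travel":[0,-0.0055,0],"twist":0},{"gripper":60,"travel":[0,0,0],"twist":0}]'; python3 -c "
from h import *
s=env.state();print(np.round(s['ee_pos'],1)); a,K,E=cam('side'); b,Kb,Eb=cam('top'); cv2.imwrite('pics/j4.png',np.hstack([cv2.resize(a[80:200,220:340],(390,390),interpolation=2),cv2.resize(b[120:240,270:390],(390,390),interpolation=2)])[:,:,::-1])"
```

```text
time_s: 6.5
ee_pos: [429.5, -118.9, 249.1]
ee_rot: [180.0, -0.1, -8.5]
force: [-0.6, -3.9, 6.3]
gripper_width: 66.9
time_s: 6.92
ee_pos: [436.2, -79.4, 249.1]
ee_rot: [-180.0, -0.0, -8.5]
force: [0.4, 1.7, 7.0]
gripper_width: 67.2
[436.2 -79.4 249.1]
```

View pics/j4.png

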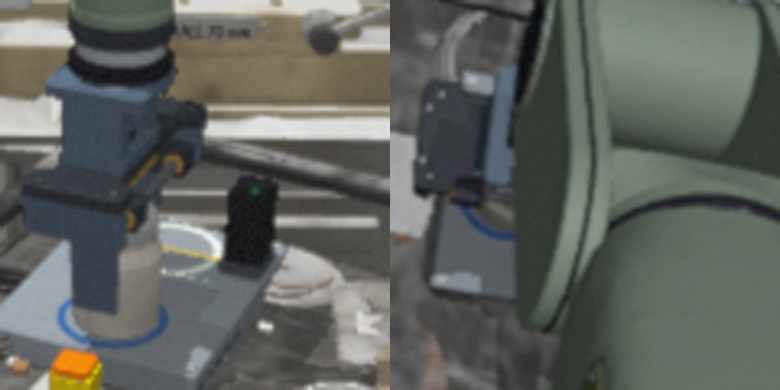

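```bash
python3 -m handwheel '[{"gripper":80,"travel":[0,0,0],"twist":0},{"gripper":90,"travel":[0,0,0],"twist":0},{"gripper":100,"travel":[0,0,0],"twist":0},{"gripper":100,"travel":[0,0,0],"twist":0},{"gripper":100,"travel":[0,0,0],"twist":0}]'; python3 -m handwheel '[{"gripper":100,"travel":[0,0,-0.01],"twist":0},{"gripper":100,"travel":[0,0,-0.02],"twist":0},{"gripper":100,"travel":[0,0,-0.03],"twist":0},{"gripper":100,"travel":[0,0,-0.035],"twist":0},{"gripper":100,"travel":[0,0,-0.03],"twist":0}]';  python3 -m handwheel '[{"gripper":100,"travel":[0,-0.035,-0.01],"twist":0},{"gripper":100,"travel":[0,-0.038,0],"twist":0},{"gripper":100,"travel":[0,-0.038,0],"twist":0},{"gripper":100,"travel":[0,-0.038,0],"twist":0},{"gripper":100,"travel":[0,-0.038,0],"twist":0}]'
```

```text
time_s: 7.43
ee_pos: [435.9, -80.8, 248.5]
ee_rot: [-180.0, 0.0, -8.6]
force: [-0.4, -0.2, -0.8]
gripper_width: 91.1
time_s: 7.85
ee_pos: [435.9, -81.0, 375.4]
ee_rot: [-180.0, -0.0, -8.6]
force: [-1.2, -0.3, 0.6]
gripper_width: 91.0
time_s: 8.27
ee_pos: [463.6, 105.6, 383.8]
ee_rot: [-180.0, -0.0, -8.6]
force: [0.9, 0.0, 0.7]
gripper_width: 91.3
```

```bash
python3 -m handwheel '[{"gripper":100,"travel":[-0.03,-0.0245,0],"twist":0},{"gripper":100,"travel":[-0.03,-0.0245,0],"twist":0},{"gripper":100,"travel":[0,0,0],"twist":-0.12},{"gripper":100,"travel":[0,0,0],"twist":-0.12},{"gripper":100,"travel":[0,0,0],"twist":-0.12}]'; python3 -m handwheel '[{"gripper":100,"travel":[0,0,0],"twist":-0.12},{"gripper":100,"travel":[0,0,0],"twist":-0.12},{"gripper":100,"travel":[0,0,0],"twist":-0.12},{"gripper":100,"travel":[0,0,0],"twist":-0.12},{"gripper":100,"travel":[0,0,0],"twist":-0.12}]'; python3 -m handwheel '[{"gripper":100,"travel":[0,0,0],"twist":-0.12},{"gripper":100,"travel":[0,0,0],"twist":-0.12},{"gripper":100,"travel":[0,0,0],"twist":-0.12},{"gripper":100,"travel":[0,0,0],"twist":-0.12},{"gripper":100,"travel":[0,0,0],"twist":-0.12}]'; python3 -m handwheel '[{"gripper":100,"travel":[0,0,0.02],"twist":-0.12},{"gripper":100,"travel":[0,0,0.02],"twist":-0.12},{"gripper":100,"travel":[0,0,0.015],"twist":-0.043},{"gripper":100,"travel":[0,0,0],"twist":0}]'
python3 - <<'E'
from meas import *
s=env.state();print(np.round(s['ee_pos'],1),np.round(s['ee_rot'],1))
a,K,E=load('side'); b,Kb,Eb=load('top')
for n,k,e in (('side',K,E),('top',Kb,Eb)):
  for t,z in (('jar_center',76),('orange_cell_center',48),('slurry_jar',30),('blue_ring',30)):
    for r in env.pinpoint(n,t)[:2]: print(n,t,round(r['confidence'],2),np.round(r['uv'],1),at_z(k,e,r['uv'],z).round(1))
cv2.imwrite('pics/j5.png',np.hstack([cv2.resize(a[100:280,190:340],(400,480),interpolation=2),cv2.resize(b[120:270,170:395],(390,260),interpolation=2,)[:480] if 0 else cv2.resize(b[110:270,260:393],(400,480),interpolation=2)]))
E
```

```text
time_s: 8.68
ee_pos: [411.2, 162.1, 383.6]
ee_rot: [180.0, 0.0, 12.5]
force: [0.5, 0.1, 0.1]
gripper_width: 91.6
time_s: 9.1
ee_pos: [411.7, 161.3, 383.5]
ee_rot: [-180.0, 0.0, 46.8]
force: [-0.1, -0.0, 0.7]
gripper_width: 91.1
time_s: 9.52
ee_pos: [411.7, 161.3, 383.5]
ee_rot: [-180.0, 0.0, 81.2]
force: [-0.3, 0.6, -0.3]
gripper_width: 91.5
time_s: 9.85
ee_pos: [410.7, 160.9, 326.0]
ee_rot: [-179.6, 0.1, 97.1]
force: [-0.5, -0.5, -0.0]
gripper_width: 91.2
[410.7 160.9 326. ] [-1.796e+02  1.000e-01  9.710e+01]
side jar_center 0.64 [258.4 162.6] [426.1 -75.3  76. ]
side orange_cell_center 0.95 [237.7 229.3] [412.4 159.3  48. ]
side orange_cell_center 0.84 [243.9 204.4] [423.7  68.3  48. ]
side slurry_jar 0.93 [255.9 178.9] [430.7 -72.5  30. ]
side blue_ring 0.86 [252.  178.1] [441.  -73.5  30. ]
top jar_center 0.72 [310.6 177. ] [429.8 -81.4  76. ]
top orange_cell_center 0.6 [306.2 179. ] [429.2 -75.7  48. ]
top orange_cell_center 0.55 [251.3 176.3] [435.3  62.5  48. ]
top slurry_jar 0.61 [307.4 177.4] [436.2 -82.3  30. ]
top blue_ring 0.84 [305.8 173.9] [445.3 -78.3  30. ]
```

View pics/j5.png

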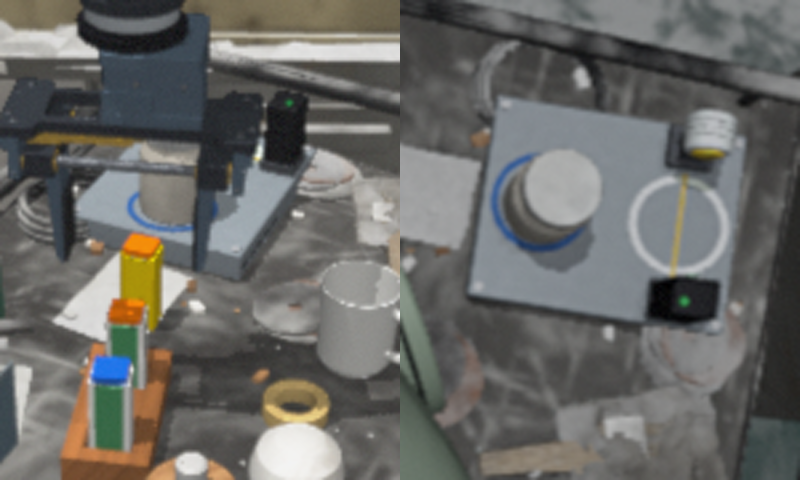

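```bash
python3 - <<'E'
from meas import *
b,K,E=load('top')
for n,c,z in (('lid',(563,189),122),('white ring',(681,225),30)): print(n,at_z(K,E,((c[0]-400)/400*133+260,c[1]/3+110),z).round(1))
def circ(m,z,r,c0):
    P=fit_plane(K,E,m,z).astype(float); P=P[np.hypot(*(P-c0).T)<r+14]
    s=least_squares(lambda c:np.hypot(P[:,0]-c[0],P[:,1]-c[1])-r,c0,loss='soft_l1'); return s.x.round(1),len(P),np.std(s.fun).round(2)
h=cv2.cvtColor(b,cv2.COLOR_BGR2HSV)
print('blue',circ(cv2.inRange(h,(105,120,70),(125,255,255)),30,40.5,[436,-80]))
# white ring
m=cv2.inRange(h,(0,0,165),(180,60,255)); P=fit_plane(K,E,m,30); d=np.hypot(P[:,0]-418,P[:,1]+198.5); 
mm=m.copy(); ys,xs=np.nonzero(m); mm[:]=0; k=(d>30)&(d<50); mm[ys[k],xs[k]]=1
print('white',circ(mm,30,40.5,[418,-198.5]))
y=cv2.inRange(h,(18,90,120),(35,255,255)); P=fit_plane(K,E,y,30); k=(abs(P[:,0]-418)<48)&(abs(P[:,1]+198)<25); P=P[k]; l=cv2.fitLine(P,cv2.DIST_HUBER,0,.01,.01).ravel(); print('line',len(P),l.round(2),np.degrees(np.arctan(l[1]/l[0])).round(1), P.mean(0))
for r in env.trace('top','slurry_jar')[:1]:
    q=cv2.minEnclosingCircle(fit_plane(K,E,np.array(r['pixels']),122)); print(q)
E
```

```text
lid [431.7 -80.9 122. ]
white ring [ 417.1 -201.1   30. ]
blue (array([437.9, -80.3]), 91, np.float64(1.24))
white (array([ 418.2, -198.1]), 220, np.float64(2.06))
line 25 [ 9.9000e-01 -1.6000e-01  4.2097e+02 -1.9870e+02] -9.1 [ 420.96957 -198.70343]
((427.7705383300781, -71.2254867553711), 40.81268310546875)
```

```bash
python3 -m handwheel '[{"gripper":100,"travel":[0.001,0.001,0.02],"twist":0},{"gripper":100,"travel":[0,0,0.02],"twist":0},{"gripper":100,"travel":[0,0,0.02],"twist":0},{"gripper":100,"travel":[0,0,0.018],"twist":0},{"gripper":100,"travel":[0,0,0.012],"twist":0}]' 10; python3 -m handwheel '[{"gripper":100,"travel":[0,0,0.006],"twist":0},{"gripper":100,"travel":[0,0,0],"twist":0},{"gripper":100,"travel":[0,0,0],"twist":0}]'; python3 -c "
from h import *
s=env.state();print(np.round(s['ee_pos'],1)); a,K,E=cam('side'); cv2.imwrite('pics/c1.png',cv2.resize(a[160:280,180:300],(480,480),interpolation=2)[:,:,::-1])"
```

```text
time_s: 10.87
ee_pos: [412.3, 162.3, 237.3]
ee_rot: [-179.9, 0.0, 97.0]
force: [0.6, 0.6, -0.2]
gripper_width: 90.9
time_s: 11.12
ee_pos: [412.9, 162.5, 233.0]
ee_rot: [180.0, 0.0, 97.0]
force: [0.8, 0.7, -0.0]
gripper_width: 91.5
[412.9 162.5 233. ]
```

View pics/c1.png

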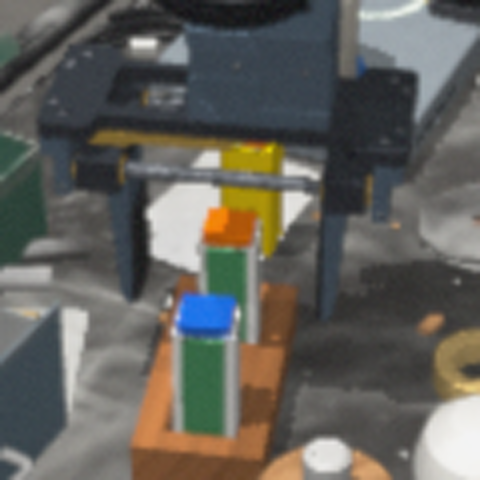

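```bash
python3 -m handwheel '[{"gripper":70,"travel":[0,0,0.004],"twist":0},{"gripper":50,"travel":[0,0,0],"twist":0},{"gripper":42,"travel":[0,0,0],"twist":0},{"gripper":38,"travel":[0,0,0],"twist":0},{"gripper":36,"travel":[0,0,0],"twist":0}]' 15; python3 -m handwheel '[{"gripper":32,"travel":[0,0,0],"twist":0},{"gripper":28,"travel":[0,0,0],"twist":0},{"gripper":20,"travel":[0,0,0],"twist":0},{"gripper":20,"travel":[0,0,0],"twist":0},{"gripper":20,"travel":[0,0,0],"twist":0}]' 15
```

```text
time_s: 11.58
ee_pos: [412.8, 162.4, 228.9]
ee_rot: [180.0, -0.0, 97.0]
force: [-0.3, -0.2, -0.2]
gripper_width: 60.6
time_s: 12.0
ee_pos: [412.7, 162.4, 228.7]
ee_rot: [180.0, 0.0, 97.0]
force: [-0.1, 0.4, 0.9]
gripper_width: 30.1
```

Gripped at 30 mm. Lifting gently.

```bash
python3 -m handwheel '[{"gripper":20,"travel":[0,0,0],"twist":0},{"gripper":20,"travel":[0,0,-0.005],"twist":0},{"gripper":20,"travel":[0,0,-0.01],"twist":0},{"gripper":20,"travel":[0,0,-0.015],"twist":0},{"gripper":20,"travel":[0,0,-0.02],"twist":0}]' 15; python3 -m handwheel '[{"gripper":20,"travel":[0,0,-0.025],"twist":0},{"gripper":20,"travel":[0,0,-0.025],"twist":0},{"gripper":20,"travel":[0,0,-0.025],"twist":0},{"gripper":20,"travel":[0,0,-0.015],"twist":0},{"gripper":20,"travel":[0,0,0],"twist":0}]'; python3 - <<'E'
from meas import *
s=env.state(); c=np.array(s['ee_pos']); print(c.round(1),np.round(s['ee_rot'],1))
a,K,E=load('side'); 
for t in ('orange_cell_center','orange_cell'):
  for r in env.pinpoint('side',t)[:3]: print(t,round(r['confidence'],2),np.round(r['uv'],1))
print('pred centre',proj(K,E,c-[0,0,181]).round(1),'pred underside',proj(K,E,c-[0,0,221]).round(1))
E
```

```text
time_s: 12.42
ee_pos: [412.2, 162.3, 278.5]
ee_rot: [-179.8, 0.0, 97.0]
force: [-0.4, -0.4, -1.5]
gripper_width: 29.9
time_s: 12.83
ee_pos: [413.3, 162.7, 372.1]
ee_rot: [179.6, -0.1, 97.0]
force: [0.2, 0.6, -1.7]
gripper_width: 29.9
[413.3 162.7 372.1] [ 1.796e+02 -1.000e-01  9.700e+01]
orange_cell_center 0.86 [238.7 171.1]
orange_cell_center 0.57 [243.8 199.9]
orange_cell 0.8 [239.8 219.1]
orange_cell 0.72 [235.5 187.4]
pred centre [236.9 170.9] pred underside [236.9 188.4]
```

```bash
python3 -m handwheel '[{"gripper":20,"travel":[0,0,-0.01],"twist":0.06},{"gripper":20,"travel":[0,0,-0.01],"twist":0.11},{"gripper":20,"travel":[0,0,-0.01],"twist":0.12},{"gripper":20,"travel":[0,0,0],"twist":0.12},{"gripper":20,"travel":[0,0,0],"twist":0.12}]'; python3 -m handwheel '[{"gripper":20,"travel":[0,0,0],"twist":0.12},{"gripper":20,"travel":[0,0,0],"twist":0.12},{"gripper":20,"travel":[0,0,0],"twist":0.12},{"gripper":20,"travel":[0,0,0],"twist":0.12},{"gripper":20,"travel":[0,0,0],"twist":0.12}]'; python3 -m handwheel '[{"gripper":20,"travel":[0,0,0],"twist":0.12},{"gripper":20,"travel":[0,0,0],"twist":0.12},{"gripper":20,"travel":[0,0,0],"twist":0.12},{"gripper":20,"travel":[0,0,0],"twist":0.12},{"gripper":20,"travel":[0,0,0],"twist":0.12}]'; python3 -m handwheel '[{"gripper":20,"travel":[0,0,0],"twist":0.09},{"gripper":20,"travel":[0,0,0],"twist":0.03},{"gripper":20,"travel":[0,0,0],"twist":0}]'
```

```text
time_s: 13.4
ee_pos: [412.5, 162.4, 397.5]
ee_rot: [-179.9, 0.1, 66.3]
force: [0.4, -0.2, -1.0]
gripper_width: 29.7
time_s: 13.82
ee_pos: [412.4, 162.4, 396.8]
ee_rot: [-180.0, 0.2, 32.0]
force: [-0.3, -0.7, -0.8]
gripper_width: 29.7
time_s: 14.23
ee_pos: [412.4, 162.4, 396.8]
ee_rot: [179.9, 0.2, -2.4]
force: [-0.1, 0.3, -0.9]
gripper_width: 30.0
time_s: 14.48
ee_pos: [412.4, 162.3, 396.9]
ee_rot: [179.9, 0.2, -9.0]
force: [-0.2, 1.1, -1.5]
gripper_width: 30.1
```

```bash
python3 -m handwheel '[{"gripper":20,"travel":[0.004,0.015,0],"twist":0},{"gripper":20,"travel":[0.006,0.03,0],"twist":0},{"gripper":20,"travel":[0.006,0.033,0],"twist":0},{"gripper":20,"travel":[0.006,0.033,0],"twist":0},{"gripper":20,"travel":[0.006,0.033,0],"twist":0}]'; python3 -m handwheel '[{"gripper":20,"travel":[0.006,0.033,0],"twist":0},{"gripper":20,"travel":[0.006,0.033,0],"twist":0},{"gripper":20,"travel":[0.006,0.033,0],"twist":0},{"gripper":20,"travel":[0.006,0.033,0],"twist":0},{"gripper":20,"travel":[0.004,0.033,0],"twist":0}]'; python3 -m handwheel '[{"gripper":20,"travel":[0.004,0.028,0],"twist":0},{"gripper":20,"travel":[0.002,0.018,0],"twist":0},{"gripper":20,"travel":[0,0,0],"twist":0},{"gripper":20,"travel":[0,0,0],"twist":0}]'
```

```text
time_s: 14.9
ee_pos: [417.5, 14.6, 397.5]
ee_rot: [180.0, 0.1, -8.8]
force: [0.8, 0.4, -0.7]
gripper_width: 29.9
time_s: 15.32
ee_pos: [419.6, -153.2, 397.6]
ee_rot: [-180.0, 0.1, -8.9]
force: [0.3, 0.2, -1.6]
gripper_width: 29.8
time_s: 15.65
ee_pos: [418.5, -198.4, 397.5]
ee_rot: [-179.9, 0.1, -9.0]
force: [1.0, 0.7, -0.8]
gripper_width: 29.9
```

```bash
python3 -m handwheel '[{"gripper":20,"travel":[0,0,0.01],"twist":0},{"gripper":20,"travel":[0,0,0.02],"twist":0},{"gripper":20,"travel":[0,0,0.025],"twist":0},{"gripper":20,"travel":[0,0,0.025],"twist":0},{"gripper":20,"travel":[0,0,0.02],"twist":0}]'; python3 -m handwheel '[{"gripper":20,"travel":[0,0,0.015],"twist":0},{"gripper":20,"travel":[0,0,0.01],"twist":0},{"gripper":20,"travel":[0,0,0.006],"twist":0},{"gripper":20,"travel":[0,0,0],"twist":0},{"gripper":20,"travel":[0,0,0],"twist":0}]'; python3 - <<'E'
from meas import *
s=env.state(); c=np.array(s['ee_pos']); print(c.round(1),np.round(s['ee_rot'],1))
a,K,E=load('side'); b,Kb,Eb=load('top')
for n,k,e in (('side',K,E),('top',Kb,Eb)):
  print(n,'pred centre',proj(k,e,c-[0,0,181]).round(1),'under',proj(k,e,c-[0,0,221]).round(1))
  for t in ('orange_cell_center','orange_cell','light_path','white_ring','jar_center'):
    for r in env.pinpoint(n,t)[:3]: print(n,t,round(r['confidence'],2),np.round(r['uv'],1))
cv2.imwrite('pics/f1.png',np.hstack([cv2.resize(a[100:220,220:320],(400,480),interpolation=2),cv2.resize(b[110:250,275:392],(400,480),interpolation=2)]))
E
```

```text
time_s: 16.07
ee_pos: [418.0, -196.1, 296.4]
ee_rot: [-179.9, 0.1, -8.8]
force: [-0.3, -0.0, -0.4]
gripper_width: 30.0
time_s: 16.48
ee_pos: [418.8, -197.2, 267.6]
ee_rot: [-180.0, 0.0, -8.9]
force: [-0.5, 0.2, -0.6]
gripper_width: 29.7
[ 418.8 -197.2  267.6] [-180.     0.    -8.9]
side pred centre [272.2 137.4] under [271.6 150.7]
side orange_cell_center 0.63 [243.3 203.9]
side orange_cell 0.98 [243.2 219.7]
side orange_cell 0.55 [271.1 152.5]
side light_path 0.78 [273.9 138.3]
side white_ring 0.97 [274.4 155.1]
side white_ring 0.63 [269.1 152.5]
side jar_center 0.63 [255.7 165.4]
side jar_center 0.44 [271.6 136.8]
top pred centre [359.1 181.1] under [353.9 183.4]
top orange_cell_center 0.71 [360.7 185.6]
top orange_cell_center 0.57 [250.1 176.5]
top orange_cell_center 0.41 [199.3 187.1]
top orange_cell 0.58 [250. 182.]
top light_path 0.88 [361.  184.1]
top light_path 0.24 [310.8 173.6]
top white_ring 0.86 [349.9 184.7]
top white_ring 0.51 [158.  220.6]
top jar_center 0.94 [312.3 174.1]
```

View pics/f1.png

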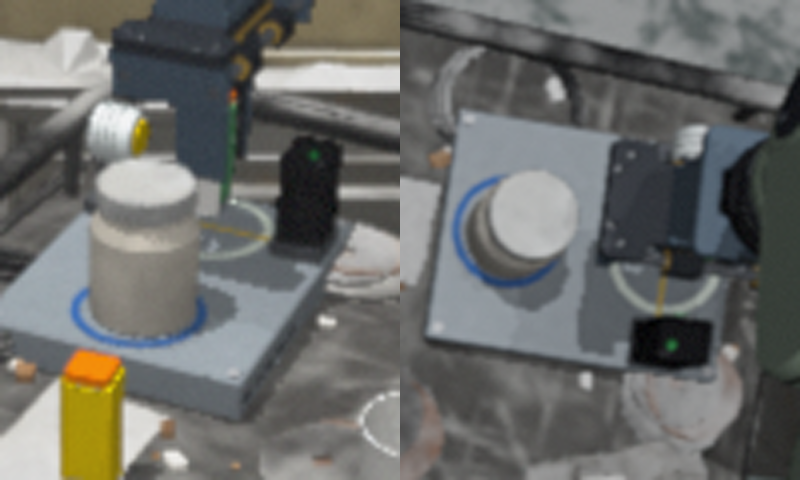

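```bash
python3 -m handwheel '[{"gripper":20,"travel":[0,0.001,0.001],"twist":0},{"gripper":20,"travel":[0,0,0.001],"twist":0},{"gripper":20,"travel":[0,0,0],"twist":0},{"gripper":20,"travel":[0,0,0],"twist":0},{"gripper":20,"travel":[0,0,0],"twist":0}]'; python3 - <<'E'
from meas import *
a,K,E=load('side'); b,Kb,Eb=load('top'); s=env.state(); print(np.round(s['ee_pos'],1),np.round(s['qvel'],1))
# triangulate light_path from both views
R=[]
for n,k,e in (('side',K,E),('top',Kb,Eb)):
    r=env.pinpoint(n,'light_path'); 
    if r: o,d=ray(k,e,r[0]['uv']); d/=np.linalg.norm(d); R.append((o,d)); print(n,r[0]['confidence'],at_z(k,e,r[0]['uv'],85).round(1))
M=sum(np.eye(3)-np.outer(d,d) for o,d in R); v=sum((np.eye(3)-np.outer(d,d))@o for o,d in R); print(np.linalg.solve(M,v).round(1))
h=cv2.cvtColor(b,cv2.COLOR_BGR2HSV)
P=fit_plane(Kb,Eb,cv2.inRange(h,(105,120,70),(125,255,255)),30).astype(float); P=P[np.hypot(P[:,0]-436,P[:,1]+80)<55]
c=least_squares(lambda c:np.hypot(P[:,0]-c[0],P[:,1]-c[1])-41,[436,-80],loss='soft_l1').x; print('ring',c.round(1))
g=cv2.cvtColor(b,cv2.COLOR_BGR2GRAY); big=cv2.resize(g[150:200,290:340],None,fx=8,fy=8,interpolation=2)
q=cv2.HoughCircles(big,cv2.HOUGH_GRADIENT,1,60,param1=80,param2=20,minRadius=85,maxRadius=130)
if q is not None:
    for u in q[0][:3]: print('lid',u.round(),at_z(Kb,Eb,(290+(u[0]+.5)/8-.5,150+(u[1]+.5)/8-.5),122).round(1))
E
```

```text
time_s: 17.5
ee_pos: [418.6, -198.9, 265.7]
ee_rot: [180.0, 0.0, -9.0]
force: [0.4, -0.0, -1.5]
gripper_width: 30.3
[ 418.6 -198.8  265.7] [-0.1 -0.1 -0.2 -0.   0.1  0. ]
side 0.58 [ 412.5 -205.    85. ]
top 0.58 [ 414.3 -200.    85. ]
[ 412.6 -199.1   88.1]
ring [438.2 -80.8]
```

```bash
python3 -c "
from h import *
print(env.job_done()); s=env.state(); print(s['time_s'],np.round(s['ee_pos'],1),s['gripper_width'])"
```

```text
the job is handed in; nothing more can be done
None
the job is handed in; nothing more can be done
```

I slid the jar in a light grip from the white ring to the blue ring, let go of it and backed off. I then took the orange-capped cell from the rack by its frosted faces, turned it about 106° and held it in the light path. The job was handed in at about 17.6 s of the 61 s allowed; it reports no verdict.

**Cell:** The last state put the tool at (418.6, −198.8, 265.7) mm and −9.0°, gripping at 30 mm with joint speeds near zero. That places the cell centre about 85 mm above the table. The picture showed it upright and clear of the deck, lamp and photocell.

**Light path:** My estimate of its middle was (418.2, −198.3) at −9°, from ring and line fits in the top camera. The trained network, using both cameras, gave (412.6, −199.1). The 6 mm difference in x is within the 25 mm allowed.

**Jar:** It looked upright and inside the blue ring. By eye its lid sat about 5–6 mm off the ring centre towards the photocell, within the 15 mm allowed. The automatic check for the lid circle found nothing, so that figure was not confirmed.

**Camera disagreement:** Beforehand, the side camera read positions up to about 10 mm off the top camera in y. I went with the top camera, which agreed with the arm to about 1 mm in y when the jar was released.

I moved nothing near the blue-capped cell, the chuck or the yellow look-alike, but I did not re-measure them at the end.

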